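Dispense one can from a desktop can rack

ROBOT

A 6-joint arm with a two-finger parallel gripper is mounted at the origin on the work surface. World frame = base frame: x ahead of the robot, y to its left, z up, the work surface at z = 0. Lengths are in mm, angles in rad, forces in N, time in s.
With the tool pointing down it reaches from about 350 to 850 mm from the base axis. Payload 8.1 kg.
Tool frame: the origin (TCP) lies between the finger pads; the fingertips stand 14 mm ahead of it and the grasp point (between the pads) lies 5 mm behind it; z points along the fingers, y is the line along which they close (so a half turn about z gives the same grasp; the last joint's range is limited). The gripper opens to 93 mm and grips with 3 to 60 N. Pads are 15 mm wide; open, the fingers measure 128 mm over their backs; the gripper's body (75 mm by 188 mm) begins 65 mm behind the grasp point.
Start: joints at [1.173, 0.13, 1.488, -0, 1.523, -0.085], TCP at [184.613, 570.897, 232.635] pointing down, gripper open.
Joint ranges: [-2.96, 2.96], [-0.89, 2.26], [0.02, 2.5], [-1.34, 4.48], [0, 2.73], [-2.66, 2.66]. Speed limits (rad/s): [2.39, 2.39, 2.79, 3.14, 3.14, 3.14].

INTERFACE

Orientations are given as a rotation vector (axis times angle).
In Python, from workcell import read_state, capture, camera_info, job_done, trace gives the robot as it stands.
- The arm moves only by the tool play_rows, never from a script. Its argument "targets" is one flat list of numbers, 7 for each row, row after row: the shift along the world's x, y, z scaled (see below), then the turn, a rotation vector about the world's x, y, z scaled (see below), then the opening, from -1 (shut) to 1 (fully open). A call has 1 to 10 rows; each row shifts and turns the commanded pose from where the row before left it; what a row does not reach is not made up. The controller multiplies each number of a shift by 0.03 m and each number of a turn by 5 degrees. A row lasts 1/10 s, in which the tool goes at most 50 mm and 8.59 degrees, less where a joint would pass 70% of its speed; a pose out of reach is approached as far as the arm can. A call with a number of a shift or a turn outside -1 to 1 is refused whole. A call with a gripper value outside its range is refused whole. The fingers move at their own pace and stop on an object; "force" is the grip in N (left out, the last holds). Time passes only in rows, so rows that do not move let the fingers close. It gives the time, the measured TCP pose, the force, the opening and the grip force at its end, in the units of the state.
- read_state(): the state, without advancing time (a new reading comes with each control period).
- capture(name): name is "side" or "top" or "wrist"; returns (picture, depth): 384x512x3 uint8, blue, green, red; 384x512 float32, mm along the optical axis (not along the pixel's ray), 0 where there is no reading.
- camera_info(name): a dict with "fovy" (degrees; the focal length in pixels is half the picture's height over the tangent of half this angle, whatever the lens; pixels are square), "cx", "cy" (the principal point, pixels), "distortion" ([k1, k2, p1, p2, k3] as OpenCV has them; the pictures are not rectified), "cam_to_world" (4x4, takes a point from camera to world coordinates). Camera axes: x right, y up, looking along -z (the intrinsics and any distortion apply to the point x, -y, -z); pixel columns grow to the right and rows downward; lengths in mm; the calibration is good to about 2 mm. A picture is of the moment at which its call begins: read the wrist's pose just before it. camera_info takes no time and is no camera call; for the wrist camera it gives the pose at the moment of the call.
- job_done(): hands the job in; it is judged then, once.
Trained networks look in the newest picture that a camera, given by its name, has taken for a name from the list of things; names that differ only in an ending like _2 or _b are one class to them, and where a whole thing is asked for, a point or a joint stands for the part that bears it (a point fixed in the world has none). Each returns a list of dicts, best first, with "p" (0 to 1); they miss things now and then, are a little off and sometimes report something else, mostly with a low value. They report only what shows in the picture. A call takes as long as a camera call. They do not tell look-alikes from the thing itself.
- trace(camera, query): "pixels" (384x512 bool, what is visible of it) and "extent" ([left, top, width, height] in pixels, round what is visible of it).
The state is a dict: "time_s": time; "joints": joint angles; "joint_vel": joint speeds; "effort": joint torques, N m; "position": TCP position; "tcp_rot": TCP orientation; "ft_force": force on the tool from outside, world axes, zero at the start; "wrist_torque": the same for the moment, N m; "opening": opening from 0.0 (shut) to 1.0 (fully open); "gripper_force": force on a finger pad.
Only numpy, scipy, OpenCV 4.12 (cv2) and the standard library are available. Lean on these libraries where they do the work, as an engineer would, in place of code of your own. Each camera call takes 0.05 s, during which the arm holds its last target. There are 200 camera calls.

TASK

Bring the brown wooden tray up to the white can rack, flat on the desk with its edge under the overhanging spout of the lane that holds the orange can. Then push the rack's red-tipped spring lever over towards that lane, hold it there for about a second so that the can rolls out into the tray by itself, and let the lever spring back to the middle. Do not touch the cans, keep the blue can in its lane, and do not disturb the other things on the desk.

Things in the scene. Friction and masses are not known exactly. Their poses are not given: they have to be found in the camera images.
- rack: White two-lane can rack fixed to the desk, 216 mm wide (y). Origin on the desk; x points to its closed back (x = 85 mm), cans roll out towards -x. Lanes centred at y = +52 and -52 mm, open on top, walls 125 mm high. The foot's front face is at x = -60 mm. At x = -56 mm a yellow shutter across each lane holds back the can; its posts are 195 mm high, a lifted shutter reaches 202 mm.
- spout_plus (a point): Middle of the lip of the +y lane's spout: rack's x = -100, y = +52, z = 60 mm. Lanes are 96 mm wide inside, floors slope down 10 degrees to the lip. From the lip back to the foot (40 mm) the space below is open from the desk to 50 mm height. A released can leaves the lip at about 0.4 m/s and drops within 75 mm in front of it.
- spout_minus (a point): The same for the -y lane: rack's x = -100, y = -52, z = 60 mm.
- lever (a joint): Angle (rad) of the rack's spring-centred lever: 0 upright, positive leaning to the rack's +y lane, negative to its -y lane, stops at +-0.5. Leaning to a lane lifts that lane's shutter (the other sinks but stays shut); the can passes from 0.38 rad (best fully over) and needs about 0.6 s. Spring 0.6 N m/rad: about 5 N at 60 mm above the hinge when fully over; released, it returns to 0.
- lever_tip (a point): Centre of the red ball (26 mm across) on top of the lever, 90 mm above the hinge, 240 mm above the desk at rest. Hinge axis along the rack's x, at rack's x = 30, y = 0, z = 150 mm. Below the ball is a steel stem 14 x 14 mm, standing on a black block 50 x 36 mm (x, y) whose top is 152 mm above the desk.
- can_orange: Orange can with a white band, lying across one of the two lanes behind its shutter: 53 mm across, 88 mm long, about 0.17 kg; origin at its centre, y along its axis. The lane is the one on whose side (rack's y = +52 or -52 mm) it lies. It is about 27 mm to the spout side of the rack's origin and 100 mm above the desk at the start.
- can_blue: The same can in blue, in the other lane; it must stay there. Origin at its centre.
- tray: Loose brown wooden tray, open box 150 x 144 mm (x, y) and 40 mm high, walls 8 mm and floor 8 mm thick, about 0.4 kg. Origin at the centre of its underside. Inside it is 134 x 128 mm. Pushed fully home against the rack's foot, its origin lies 135 mm from the rack's origin, towards the rack's -x.
- tray_grip (a point): Middle of the top edge of the tray's wall on its -x side (8 mm thick, 40 mm above the desk), 71 mm from the tray's centre: a wall that can be pinched from above.
- mug: blue ceramic mug, 80 mm across, 90 mm high; origin at the centre of its underside. Leave alone.
- phone: black phone lying flat, 75 x 155 x 9 mm; origin at the centre of its underside, y along its length. Leave alone.
- glasses_case: dark blue glasses case lying flat, 62 x 160 x 36 mm; origin at the centre of its underside, y along its length. Leave alone.
- pen_pot: square grey pen pot, 75 x 75 x 95 mm, with pens standing up to 155 mm; origin at the centre of its underside. Leave alone.
- biscuit_tin: round red biscuit tin with a brass lid, 103 mm across, 60 mm high; origin at the centre of its underside. Leave alone.
Things that resemble listed ones, but are neither listed nor needed, are in the scene too. What is meant by the can_orange is not pink, and is the smaller of those in its own colour.

How it is judged (in metres and radians):
On the way, in this order (a step that is already met when the one before it is completed fails the run):
1. the tray stands on the desk under the spout of the orange can's lane (horizontal distance between tray and can_orange below 0.15 m and height (world z) of tray below 0.012 m and angle between tray's own z axis and vertical below 0.1 rad), for 0.2 s.
2. the lever is held over to one side (beyond 0.35 rad) for at least half a second ((value of joint lever above 0.35 rad or value of joint lever below -0.35 rad)), for 0.5 s.
3. the lever is back in the middle and the orange can is in the tray (value of joint lever between -0.08 and 0.08 rad and x of can_orange in the frame of tray between -0.067 and 0.067 m and y of can_orange in the frame of tray between -0.064 and 0.064 m and z of can_orange in the frame of tray between 0 and 0.06 m), for 0.2 s.
At the end, for the whole second after the job is handed in: The orange can lies at rest inside the tray, which stands flat on the desk and is still; the lever is within 0.08 rad of the middle; the blue can is within 30 mm of its start (all of step 3 and linear speed of can_orange below 0.05 m/s and linear speed of tray below 0.02 m/s and angle between tray's own z axis and vertical below 0.1 rad and height (world z) of tray below 0.012 m and distance of can_blue from where it was at the start of the episode below 0.03 m); the robot touches nothing.
It fails at once if the robot touches a can (contact force between any of can_orange, can_blue and the fingers above 1 N or contact force between any of can_orange, can_blue and the arm above 1 N).
It fails at once if the blue can is let out of its lane (moved more than 40 mm) (distance of can_blue from where it was at the start of the episode above 0.04 m).
It fails at once if the mug, phone, glasses case, pen pot or biscuit tin is moved more than 30 mm (distance of any of mug, phone, glasses_case, pen_pot, biscuit_tin from where it was at the start of the episode above 0.03 m).
It also fails if it takes over 56 s, if anything falls off the work surface, if the arm or the gripper's body presses on something with over 40 N, if the wrist force passes 120 N, or if a joint passes its speed limit or range.

## Working session

There is one attempt and no reset: what is moved stays moved. The work goes in short steps, Python scripts to look and compute and a tool call to move; the robot and the scene stay as the last step left them, time stands still between calls to the robot, and variables do not carry over. Pictures are saved under pics/ and viewed, at most 10 in all, crops included, and the job is handed in when it is done.

Besides the shell and the picture viewer there is one more tool, called after ">>>" by a JSON object that holds its "fn" and its "kwargs", one argument or row to a line. play_rows: Moves the arm, as the interface text tells. Shifts and turns lie within -1 to 1; 1 stands for 0.03 m of shift or 5 degrees of turn. Its arguments: {"type":"object","properties":{"targets":{"type":"array"},"force":{"type":"number"}},"required":["targets"]}

```bash
mkdir -p pics; ls; cat > h.py <<'E'
import numpy as np, cv2
from workcell import *
def pts(cam, depth, mask, info=None):
    i=info or camera_info(cam); f=192/np.tan(np.radians(i["fovy"])/2)
    v,u=np.nonzero(mask & (depth>0)); z=depth[v,u]
    K=np.array([[f,0,i["cx"]],[0,f,i["cy"]],[0,0,1.]])
    n=cv2.undistortPoints(np.stack([u,v],1).astype(float)[:,None],K,np.array(i["distortion"],float))[:,0]
    p=np.stack([n[:,0]*z,-n[:,1]*z,-z,np.ones_like(z)],1)
    return (p@np.array(i["cam_to_world"]).T)[:,:3],u,v
E
python3 - <<'E'
from h import *
import pickle
for c in ("top","side"):
    im,d=capture(c); cv2.imwrite(f"pics/{c}0.png",im); pickle.dump((im,d,camera_info(c)),open(c+".pkl","wb"))
    for q in ("tray","rack","can_orange","can_blue","lever","mug","phone","glasses_case","pen_pot","biscuit_tin"):
        for r in trace(c,q)[:3]:
            P,u,v=pts(c,d,r["pixels"])
            if len(P): print(c,q,round(r["p"],2),r["extent"],np.median(P,0).round(),np.percentile(P,2,0).round(),np.percentile(P,98,0).round())
E
```

```text
pics
top tray 0.61 [264.1, 176.2, 51.3, 51.2] [ 545. -225.   11.] [ 462. -304.   -1.] [ 622. -144.   46.]
top rack 0.62 [115.9, 172.1, 58.1, 68.5] [489. 318.  89.] [385. 209.  52.] [601. 391. 200.]
top can_orange 0.82 [139.5, 209.8, 18.1, 26.0] [443. 276. 123.] [400. 250. 106.] [486. 300. 150.]
top can_orange 0.77 [189.4, 113.2, 19.2, 24.8] [822. 131.  48.] [786.  95.  22.] [865. 166.  59.]
top can_orange 0.69 [207.3, 137.3, 24.9, 33.2] [711.  32.  63.] [658.  -1.  25.] [773.  69.  76.]
top can_blue 0.76 [136.6, 181.8, 18.4, 23.0] [546. 284. 123.] [504. 255.  78.] [589. 317. 154.]
top can_blue 0.48 [298.2, 145.1, 29.3, 28.0] [ 718. -303.   35.] [ 664. -338.   -1.] [ 749. -261.   94.]
top lever 0.69 [263.1, 175.8, 52.8, 50.2] [ 545. -224.   11.] [ 462. -304.   -2.] [ 624. -139.   46.]
top mug 0.93 [297.8, 143.6, 29.1, 27.6] [ 718. -303.   35.] [ 663. -338.   -2.] [ 750. -261.   94.]
top phone 0.74 [277.2, 241.8, 44.2, 28.0] [ 333. -257.   10.] [ 293. -333.   -1.] [ 376. -186.   19.]
top glasses_case 0.98 [120.7, 258.9, 41.2, 20.1] [285. 320.  35.] [249. 246.   5.] [322. 395.  45.]
top
[... 1003 characters left out ...]
de mug 0.95 [304.6, 260.4, 38.4, 43.7] [ 712. -317.   54.] [ 670. -344.    5.] [ 750. -265.   89.]
side phone 0.74 [279.8, 146.0, 24.0, 32.9] [725. 318.  62.] [685. 290.  -1.] [779. 523. 123.]
side phone 0.55 [180.1, 275.2, 32.7, 40.1] [ 337. -275.    8.] [ 293. -339.   -0.] [ 377. -193.   11.]
side glasses_case 0.8 [171.4, 166.7, 26.5, 27.5] [290. 293.  32.] [253. 238.   4.] [326. 383.  37.]
side pen_pot 0.73 [277.8, 138.4, 24.9, 40.0] [725. 318.  63.] [683. 290.  -1.] [779. 384. 135.]
side biscuit_tin 0.63 [208.7, 123.3, 56.7, 68.9] [498. 250.  98.] [393. 202.   2.] [607. 393. 207.]
side biscuit_tin 0.56 [185.5, 335.7, 46.7, 46.8] [ 370. -506.   59.] [ 320. -544.    1.] [ 418. -450.   62.]
```

```bash
python3 -c "
import cv2,numpy as np
a=cv2.imread('pics/top0.png');b=cv2.imread('pics/side0.png')
cv2.imwrite('pics/both.png',cv2.resize(np.vstack([a,b]),None,fx=.78,fy=.78))"
```

```text
(no output)
```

View pics/top0.png

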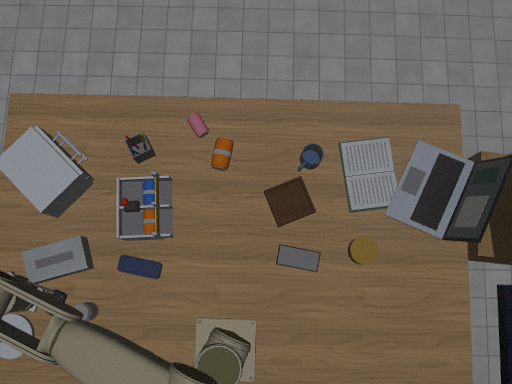

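View pics/side0.png

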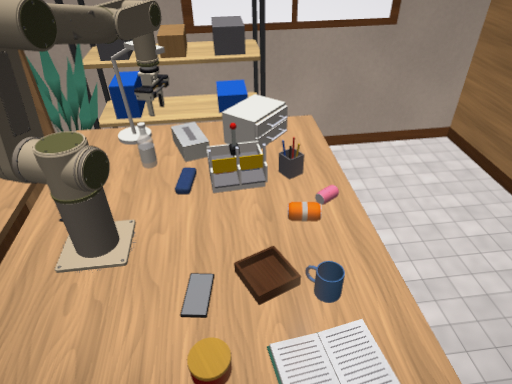

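Top view: the rack is at left around (145,207), with its spouts facing right (world -y). The orange can at (150,220) is in the near (smaller-x) lane and blue is in the far one. The tray is at (290,202), rotated, with a clear path between. Next I fit the poses.

```bash
python3 - <<'E'
from h import *
import pickle
for c in ("top","side"):
    im,d,i=pickle.load(open(c+".pkl","rb"))
    P,u,v=pts(c,d,np.ones(d.shape,bool),i)
    B=im[v,u].astype(int)
    near=lambda x0,x1,y0,y1,z0,z1:(P[:,0]>x0)&(P[:,0]<x1)&(P[:,1]>y0)&(P[:,1]<y1)&(P[:,2]>z0)&(P[:,2]<z1)
    m=near(440,650,-330,-120,28,50)
    print(c,"tray rim",m.sum(),cv2.minAreaRect(P[m][:,:2].astype(np.float32)),np.median(P[m][:,2]))
    m=near(440,650,-330,-120,-20,60)&(B.max(1)<75); print("dark",cv2.minAreaRect(P[m][:,:2].astype(np.float32)), P[m].mean(0))
    m=near(360,630,170,420,112,135)&(np.ptp(B,1)<25)&(B.min(1)>110); print("rack z125",m.sum(),cv2.minAreaRect(P[m][:,:2].astype(np.float32)))
    m=near(360,630,170,420,165,210)&(np.ptp(B,1)<25)&(B.min(1)>90); print("posts",P[m].round()[::max(1,m.sum()//12)].tolist())
    red=near(440,560,260,420,215,260)&(B[:,2]>2*B[:,1])&(B[:,2]>90); print("ball",P[red].mean(0),red.sum())
    yel=near(360,630,170,420,90,210)&(B[:,0]*2<B[:,1])&(B[:,1]>110)
    print("yellow",yel.sum(),cv2.fitLine(P[yel][:,:2].astype(np.float32),cv2.DIST_HUBER,0,.01,.01).ravel(),np.median(P[yel],0))
E
python3 - <<'E'
import cv2
im=cv2.imread('pics/top0.png')
a=cv2.resize(im[160:250,105:185],None,fx=6,fy=6,interpolation=cv2.INTER_CUBIC);cv2.imwrite('pics/c.png',a)
E
```

```text
top tray rim 368 ((542.239501953125, -223.85598754882812), (144.82252502441406, 151.89053344726562), 23.154428482055664) 40.107793260720655
dark ((544.9205322265625, -222.61573791503906), (150.77484130859375, 151.9347686767578), 23.331586837768555) [ 543.87658308 -224.43661582   16.2244039 ]
rack z125 290 ((495.63153076171875, 301.135009765625), (216.1513214111328, 181.8341064453125), 4.096673011779785)
posts [[603.0, 263.0, 203.0], [605.0, 258.0, 196.0], [604.0, 251.0, 199.0], [601.0, 261.0, 198.0], [601.0, 254.0, 197.0], [501.0, 255.0, 194.0], [501.0, 249.0, 191.0], [497.0, 254.0, 200.0], [498.0, 248.0, 195.0], [494.0, 259.0, 172.0], [400.0, 246.0, 190.0], [399.0, 238.0, 197.0], [396.0, 250.0, 188.0], [396.0, 241.0, 197.0], [395.0, 234.0, 203.0], [392.0, 245.0, 194.0], [393.0, 238.0, 194.0]]
ball [492.01384633 337.53304099 250.06221598] 34
yellow 38 [9.9824810e-01 5.9166513e-02 5.0455576e+02 2.5329878e+02] [488.34067803 253.11562121 151.63510489]
side tray rim 663 ((545.947021484375, -226.48963928222656), (146.6283721923828, 154.3841552734375), 23.209842681884766) 37.12077704014632
dark ((543.201171875, -229.91403198242188), (139.40615844726562, 151.11044311523438), 22.853660583496094) [ 536.95820539 -231.16588823   22.44918701]
rack z125 136 ((498.27392578125, 299.73797607421875), (216.15664672851562, 191.66561889648438), 4.334634304046631)
posts [[602.0, 258.0, 193.0], [609.0, 252.0, 192.0], [506.0, 253.0, 192.0], [506.0, 245.0, 192.0], [601.0, 251.0, 176.0], [498.0, 240.0, 187.0], [394.0, 238.0, 192.0], [601.0, 253.0, 166.0], [401.0, 233.0, 191.0], [401.0, 235.0, 185.0], [500.0, 239.0, 170.0], [396.0, 232.0, 174.0], [403.0, 235.0, 168.0]]
ball [494.52487043 329.37375676 244.63558678] 24
yellow 35 [9.9610990e-01 8.8119760e-02 4.9499313e+02 2.4872253e+02] [491.32606592 250.12179378 149.30674016]
```

View pics/c.png

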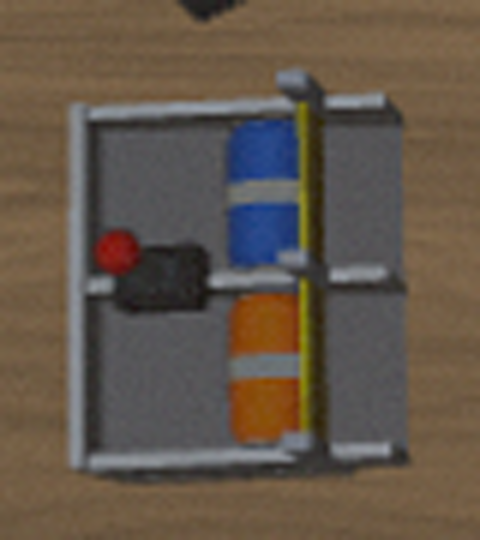

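```bash
python3 - <<'E'
from h import *
from scipy.spatial.transform import Rotation as R
s=read_state(); M=R.from_rotvec(s["tcp_rot"]).as_matrix(); print(s["time_s"],s["position"],s["joints"],M.round(3))
a=np.degrees(np.arctan2(M[1,1],M[0,1])); print("tool y angle",a, "to -66.8/113.2:",[((t-a+180)%360)-180 for t in(-66.8,113.2)])
E
```

```text
1.1 [184.61528747 570.89594618 232.63777773] [ 1.17257016e+00  1.30380365e-01  1.48821670e+00  4.15162608e-05
  1.52298815e+00 -8.54163617e-02] [[-0.951  0.308 -0.   ]
 [ 0.308  0.951  0.   ]
 [ 0.     0.    -1.   ]]
tool y angle 72.07720458499567 to -66.8/113.2: [np.float64(-138.87720458499567), np.float64(41.12279541500433)]
```

>>> {"fn": "play_rows", "kwargs": {
  "targets": [0, 0, 1, 0, 0, 0, 1, 0, 0, 1, 0, 0, 0, 1, 0.446, -0.99, 0.25, 0, 0, -0.993, 1, 0.446, -0.99, 0, 0, 0, -0.993, 1, 0.446, -0.99, 0, 0, 0, -0.993, 1, 0.446, -0.99, 0, 0, 0, -0.993, 1, 0.446, -0.99, 0, 0, 0, -0.993, 1, 0.446, -0.99, 0, 0, 0, -0.993, 1, 0.446, -0.99, 0, 0, 0, -0.993, 1, 0.446, -0.99, 0, 0, 0, -0.993, 1],
  "force": 20
}}

```text
time_s: 2.1
position: [292.0, 332.1, 300.3]
tcp_rot: [1.519, 2.75, 0.001]
ft_force: [1.7, -0.0, -0.7]
opening: 1.0
gripper_force: 0.0
```

>>> {"fn": "play_rows", "kwargs": {
  "targets": [0.446, -0.99, 0, 0, 0, -0.993, 1, 0.446, -0.99, 0, 0, 0, -0.993, 1, 0.446, -0.99, 0, 0, 0, -0.993, 1, 0.446, -0.99, 0, 0, 0, -0.993, 1, 0.446, -0.99, 0, 0, 0, -0.993, 1, 0.446, -0.99, 0, 0, 0, -0.993, 1, 0.446, -0.99, 0, 0, 0, -0.993, 1, 0.446, -0.99, 0, 0, 0, -0.993, 1, 0.446, -0.99, 0, 0, 0, -0.993, 1, 0.446, -0.99, 0, 0, 0, -0.993, 1]
}}

```text
time_s: 3.1
position: [425.9, 34.9, 300.4]
tcp_rot: [2.533, 1.857, 0.001]
ft_force: [0.0, 0.5, 0.1]
opening: 1.001
gripper_force: 0.0
```

>>> {"fn": "play_rows", "kwargs": {
  "targets": [0.446, -0.99, 0, 0, 0, -0.993, 1, 0.446, -0.99, 0, 0, 0, -0.993, 1, 0.446, -0.99, 0, 0, 0, -0.993, 1, 0.446, -0.99, 0, 0, 0, -0.993, 1, 0.446, -0.99, -0.5, 0, 0, -0.993, 1, 0.446, -0.99, -0.7, 0, 0, -0.993, 1, 0.446, -0.99, -0.8, 0, 0, -0.993, 1, 0.446, -0.99, -0.9, 0, 0, -0.993, 1, 0.446, -0.99, -0.9, 0, 0, -0.993, 1, 0.446, -0.99, -0.8, 0, 0, -0.993, 1]
}}

```text
time_s: 4.1
position: [559.4, -261.9, 160.6]
tcp_rot: [-3.079, -0.622, 0.001]
ft_force: [0.5, 0.7, -0.4]
opening: 0.998
gripper_force: 0.0
```

>>> {"fn": "play_rows", "kwargs": {
  "targets": [0.44, -0.95, 0, 0, 0, 0, 1, 0, 0, 0, 0, 0, 0, 1]
}}

```text
time_s: 4.3
position: [572.1, -292.1, 160.1]
tcp_rot: [-3.078, -0.624, 0.003]
ft_force: [-0.2, 0.7, -0.2]
opening: 1.001
gripper_force: 0.0
```

```bash
python3 - <<'E'
from h import *
from scipy.spatial.transform import Rotation as R
s=read_state(); i=camera_info("wrist"); im,d=capture("wrist"); cv2.imwrite("pics/w1.png",im)
M=R.from_rotvec(s["tcp_rot"]).as_matrix(); print(s["position"],np.degrees(np.arctan2(M[1,1],M[0,1])))
P,u,v=pts("wrist",d,np.ones(d.shape,bool),i)
m=(P[:,2]>33)&(P[:,2]<47)&(abs(P[:,0]-545)<110)&(abs(P[:,1]+225)<115)
print(m.sum(),cv2.minAreaRect(P[m][:,:2].astype(np.float32)),np.median(P[m][:,2]))
# wall coordinates along outward normal
t=np.radians(-66.8); q=(P[m][:,:2]-[544.5,-225])@np.array([[np.cos(t),-np.sin(t)],[np.sin(t),np.cos(t)]])
h=q[(q[:,0]>50)]; print(np.percentile(h,[2,25,50,75,98],axis=0).round(1)); k=abs(h[:,1])<55; print(np.percentile(h[k,0],[2,50,98]),np.polyfit(h[k,1],h[k,0],1))
E
```

```text
[ 572.11347685 -292.08439373  160.06503445] -67.0968385880688
5154 ((543.1099243164062, -223.0424346923828), (144.58338928222656, 151.299072265625), 23.567686080932617) 40.20925789871444
[[ 51.7 -70.7]
 [ 65.9 -39.1]
 [ 68.3   5.2]
 [ 70.9  48.2]
 [ 73.2  70. ]]
[65.45373201 69.28514563 73.23137018] [-4.65602348e-03  6.93204892e+01]
```

View pics/w1.png

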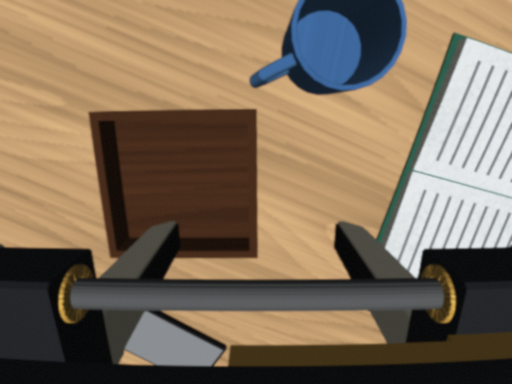

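>>> {"fn": "play_rows", "kwargs": {
  "targets": [0, 0.1, -1, 0, 0, 0.1, 1, 0, 0, -1, 0, 0, 0, 1, 0, 0, -1, 0, 0, 0, 1, 0, 0, -0.8, 0, 0, 0, 0.5, 0, 0, -0.5, 0, 0, 0, 0, 0, 0, 0, 0, 0, 0, -1, 0, 0, 0, 0, 0, 0, -1, 0, 0, 0, 0, 0, 0, -1],
  "force": 25
}}

```text
time_s: 5.15
position: [573.8, -286.8, 35.4]
tcp_rot: [3.073, 0.641, 0.004]
ft_force: [-0.5, -0.1, -0.5]
opening: 0.624
gripper_force: 0.0
```

>>> {"fn": "play_rows", "kwargs": {
  "targets": [0, 0, 0, 0, 0, 0, -1, 0, 0, 0, 0, 0, 0, -1, 0, 0, 0, 0, 0, 0, -1, 0, 0, 0, 0, 0, 0, -1, 0, 0, 0, 0, 0, 0, -1, 0, 0, 0, 0, 0, 0, -1]
}}

```text
time_s: 5.75
position: [572.4, -286.3, 33.1]
tcp_rot: [3.075, 0.641, -0.0]
ft_force: [1.1, -2.1, -1.7]
opening: 0.103
gripper_force: 1.0
```

>>> {"fn": "play_rows", "kwargs": {
  "targets": [0, 0, 0, 0, 0, 0, -1, 0, 0, 0, 0, 0, 0, -1],
  "force": 30
}}

```text
time_s: 5.95
position: [572.5, -286.3, 33.1]
tcp_rot: [3.075, 0.641, 0.0]
ft_force: [1.0, -0.5, -0.3]
opening: 0.086
gripper_force: 30.0
```

>>> {"fn": "play_rows", "kwargs": {
  "targets": [0, 0, 0.1, 0, 0, 0, -1, -0.2, 0.5, 0, 0, 0, -0.3, -1, -0.3, 0.9, 0, 0, 0, -0.35, -1, -0.3, 0.9, 0, 0, 0, -0.35, -1, -0.3, 0.9, 0, 0, 0, -0.35, -1, -0.3, 0.9, 0, 0, 0, -0.35, -1, -0.3, 0.9, 0, 0, 0, -0.35, -1, -0.3, 0.9, 0, 0, 0, -0.35, -1, -0.3, 0.9, 0, 0, 0, -0.35, -1, -0.3, 0.9, 0, 0, 0, -0.35, -1]
}}

```text
time_s: 6.95
position: [493.2, -54.0, 35.6]
tcp_rot: [-3.134, -0.219, 0.002]
ft_force: [1.3, 0.4, -4.4]
opening: 0.087
gripper_force: 30.0
```

>>> {"fn": "play_rows", "kwargs": {
  "targets": [-0.3, 0.9, 0, 0, 0, -0.35, -1, -0.3, 0.9, 0, 0, 0, -0.35, -1, -0.3, 0.9, 0, 0, 0, -0.25, -1, -0.25, 0.5, 0, 0, 0, 0, -1, 0, 0, 0, 0, 0, 0, -1, 0, 0, 0, 0, 0, 0, -1]
}}

```text
time_s: 7.55
position: [459.6, 40.8, 35.9]
tcp_rot: [3.14, 0.093, -0.001]
ft_force: [1.4, 0.6, -5.0]
opening: 0.085
gripper_force: 30.0
```

```bash
cat > m.py <<'E'
from h import *
from scipy.spatial.transform import Rotation as R
s=read_state(); M=R.from_rotvec(s["tcp_rot"]).as_matrix(); print(s["time_s"],s["position"].round(1) if hasattr(s["position"],'round') else s["position"],np.degrees(np.arctan2(M[1,1],M[0,1])))
for c in ("top","side"):
    im,d=capture(c); cv2.imwrite(f"pics/{c}_{s['time_s']:.1f}.png",im)
    r=trace(c,"tray")
    for t in r[:1]:
        P,u,v=pts(c,d,t["pixels"]); k=(P[:,2]<55)&(P[:,2]>-10); rim=P[k&(P[:,2]>25)]
        print(c,t["p"],cv2.minAreaRect(P[k][:,:2].astype(np.float32)),rim[:,2].mean() if len(rim) else 0, np.polyfit(rim[:,1],rim[:,2],1) if len(rim)>5 else 0)
E
python3 m.py
```

```text
7.55 [459.6  40.8  35.9] -86.61614421463796
top 0.92 ((450.9077453613281, 112.70103454589844), (140.89651489257812, 149.59854125976562), 2.080117702484131) 40.966678705032166 [-7.45948153e-03  4.19642501e+01]
side 0.68 ((456.81634521484375, 106.56855773925781), (142.97897338867188, 159.60324096679688), 2.9768311977386475) 36.13230810373397 [1.25919009e-02 3.50713364e+01]
```

>>> {"fn": "play_rows", "kwargs": {
  "targets": [0, 0.4, 0, 0, 0, 0.2, -1, 0, 0.5, 0, 0, 0, 0, -1, 0, 0.45, 0, 0, 0, 0, -1, 0, 0.35, 0, 0, 0, 0, -1, 0, 0, 0, 0, 0, 0, -1, 0, 0, -0.06, 0, 0, 0, -1, 0, 0, -0.06, 0, 0, 0, -1]
}}

```text
time_s: 8.45
position: [460.2, 91.6, 33.0]
tcp_rot: [-3.139, -0.118, -0.0]
ft_force: [-12.5, -0.6, 25.7]
opening: 0.083
gripper_force: 30.0
```

```bash
python3 m.py
```

```text
8.45 [460.2  91.6  33. ] -85.68956308180483
top 0.92 ((408.3562927246094, 134.60250854492188), (56.6062126159668, 102.07568359375), 5.392073631286621) 40.25514262626851 [1.31277619e-02 3.87082200e+01]
side 0.9 ((456.8612365722656, 151.2237548828125), (144.42242431640625, 163.20938110351562), 3.8384552001953125) 34.202388883386554 [1.03900761e-02 3.29298650e+01]
```

>>> {"fn": "play_rows", "kwargs": {
  "targets": [0, 0, 0.05, 0, 0, 0, -0.2, 0, 0, 0, 0, 0, 0, -0.2, 0, 0, 0, 0, 0, 0, -0.2, 0, 0, 0, 0, 0, 0, -0.2, 0, 0, 0.5, 0, 0, 0, -0.2, 0, 0, 1, 0, 0, 0, -0.2, 0, 0, 1, 0, 0, 0, -0.2, 0, 0, 1, 0, 0, 0, -0.2]
}}

```text
time_s: 9.45
position: [459.7, 91.7, 140.0]
tcp_rot: [3.139, 0.118, -0.001]
ft_force: [-0.0, 0.7, -0.9]
opening: 0.396
gripper_force: 0.0
```

```bash
python3 m.py
```

```text
9.45 [459.7  91.7 140. ] -85.69150490746314
top 0.92 ((414.8791809082031, 144.54879760742188), (67.64895629882812, 112.87361907958984), 4.226191997528076) 40.0556611409844 [-1.54235883e-02  4.20733883e+01]
side 0.76 ((459.78765869140625, 155.65707397460938), (156.2515106201172, 154.10995483398438), 4.317481994628906) 34.762048636970846 [-3.45449118e-03  3.52150374e+01]
```

>>> {"fn": "play_rows", "kwargs": {
  "targets": [0, 0, 1, 0, 0, 0, -1, 0, 0, 1, 0, 0, 0, -1, 0, 0, 1, 0, 0, 0, -1, 0, 0, 1, 0, 0, 0, -1, 0.2, 0, 1, 0, 0, 0, -1, 0.35, 0.4, 1, 0, 0, 0, -1, 0.4, 0.9, 0, 0, 0, 0, -1, 0.4, 0.9, 0, 0, 0, 0, -1, 0.4, 0.9, 0, 0, 0, 0, -1, 0.4, 0.9, 0, 0, 0, 0, -1]
}}

```text
time_s: 10.65
position: [524.4, 212.7, 316.7]
tcp_rot: [3.138, 0.118, -0.005]
ft_force: [0.7, 0.5, 0.4]
opening: 0.006
gripper_force: 0.0
```

>>> {"fn": "play_rows", "kwargs": {
  "targets": [0.35, 0.9, 0, 0, 0, 0, -1, 0.3, 0.9, 0, 0, 0, 0, -1, 0.15, 0.9, 0, 0, 0, 0, -1, 0, 0.9, 0, 0, 0, 0, -1, 0, 0.6, 0, 0, 0, 0, -1, 0, 0, 0, 0, 0, 0, -1]
}}

```text
time_s: 11.25
position: [547.6, 339.6, 316.8]
tcp_rot: [3.138, 0.122, -0.005]
ft_force: [1.5, -0.2, 0.0]
opening: 0.008
gripper_force: 0.0
```

```bash
python3 - <<'E'
from h import *
s=read_state(); i=camera_info("wrist"); im,d=capture("wrist"); cv2.imwrite("pics/w2.png",im)
print(s["position"])
P,u,v=pts("wrist",d,np.ones(d.shape,bool),i); B=im[v,u].astype(int)
red=(abs(P[:,0]-494)<70)&(abs(P[:,1]-337)<70)&(P[:,2]>210)&(P[:,2]<265)&(B[:,2]>2*B[:,1])&(B[:,2]>80); print("ball",red.sum(),P[red].min(0),P[red].max(0))
E
python3 m.py
```

```text
[547.56513011 339.60366125 316.76527385]
11.3 [547.9 338.3 317.3] -85.59779953275256
top 0.92 ((457.68310546875, 161.64959716796875), (155.82461547851562, 149.50677490234375), 4.269256114959717) 40.00776366464609 [-9.49867122e-03  4.13081676e+01]
side 0.69 ((459.99957275390625, 161.55303955078125), (152.83135986328125, 163.37962341308594), 4.318877696990967) 34.37844414158391 [-7.93960000e-03  3.54188127e+01]Traceback (most recent call last):
  File "<stdin>", line 5, in <module>
    return umr_minimum(a, axis, None, out, keepdims, initial, where)
ValueError: zero-size array to reduction operation minimum which has no identity
```

View pics/w2.png

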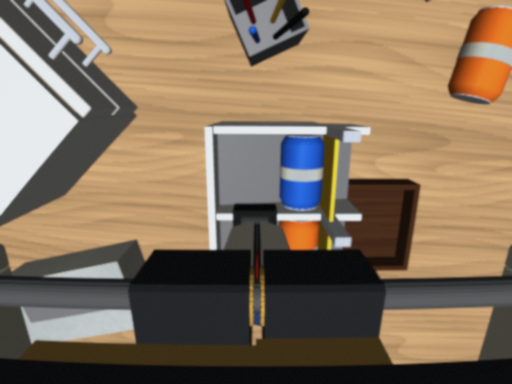

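```bash
python3 - <<'E'
from h import *
import pickle
im,d,i=pickle.load(open("top.pkl","rb"))
P,u,v=pts("top",d,np.ones(d.shape,bool),i)
m=(P[:,0]>430)&(P[:,0]<640)&(P[:,1]>410)&(P[:,1]<480)&(P[:,2]>30); print(m.sum(), P[m].min(0) if m.any() else 0,P[m].max(0) if m.any() else 0)
E
```

```text
0 0 0
```

>>> {"fn": "play_rows", "kwargs": {
  "targets": [0, -0.05, -1, 0, 0, 0, -1, 0, 0, -1, 0, 0, 0, -1, 0, 0, -1, 0, 0, 0, -1, 0, 0, -0.4, 0, 0, 0, -1, -0.4, 0, 0, 0, 0, 0, -1, -0.4, 0, 0, 0, 0, 0, -1, 0, 0, 0, 0, 0, 0, -1]
}}

```text
time_s: 12.2
position: [524.1, 336.1, 218.2]
tcp_rot: [-3.139, -0.118, -0.001]
ft_force: [-0.7, 0.5, -0.0]
opening: 0.001
gripper_force: 0.0
```

>>> {"fn": "play_rows", "kwargs": {
  "targets": [-0.5, -0.02, 0, 0, 0, 0, -1, -0.5, -0.02, 0, 0, 0, 0, -1, -0.45, -0.02, 0, 0, 0, 0, -1, 0, 0, 0, 0, 0, 0, -1]
}}

```text
time_s: 12.6
position: [481.9, 334.8, 219.1]
tcp_rot: [-3.138, -0.118, -0.006]
ft_force: [4.1, 1.6, 1.6]
opening: 0.006
gripper_force: 2.2
```

>>> {"fn": "play_rows", "kwargs": {
  "targets": [-0.2, -0.02, 0, 0, 0, 0, -1, -0.1, 0, 0, 0, 0, 0, -1, 0, 0, 0, 0, 0, 0, -1, 0, 0, 0, 0, 0, 0, -1]
}}

```text
time_s: 13.0
position: [477.5, 334.1, 220.1]
tcp_rot: [-3.137, -0.115, -0.018]
ft_force: [16.9, 1.6, 0.1]
opening: 0.005
gripper_force: 7.8
```

```bash
cat > k.py <<'E'
from h import *
s=read_state(); print(s["time_s"],s["position"],s["ft_force"])
for c in ("top","side"):
    im,d=capture(c); cv2.imwrite(f"pics/k_{c}_{s['time_s']:.1f}.png",im)
    P,u,v=pts(c,d,np.ones(d.shape,bool)); hsv=cv2.cvtColor(im,cv2.COLOR_BGR2HSV)[v,u].astype(int)
    for n,lo,hi,s0 in (("orange",5,16,190),("blue",105,125,150)):
        m=(hsv[:,0]>=lo)&(hsv[:,0]<=hi)&(hsv[:,1]>s0)&(hsv[:,2]>60)&(P[:,0]>360)&(P[:,0]<620)&(P[:,1]>60)&(P[:,1]<420)&(P[:,2]>10)
        print(c,n,m.sum(),np.median(P[m],0).round() if m.any() else "")
    r=trace(c,"tray")
    if r: 
        P,u,v=pts(c,d,r[0]["pixels"]); k=(P[:,2]<55)&(P[:,2]>25); print("tray",cv2.minAreaRect(P[k][:,:2].astype(np.float32)))
E
python3 k.py
```

```text
13.0 [477.46009317 334.14572939 220.12450245] [16.9094109   1.59414581  0.11330295]
top orange 217 [448. 120.  58.]
top blue 170 [565. 277. 123.]
tray ((452.5487365722656, 159.2901153564453), (145.5270233154297, 145.53482055664062), 4.127945899963379)
side orange 184 [459. 104.  53.]
side blue 152 [539. 269. 119.]
tray ((455.9775390625, 155.96731567382812), (143.89901733398438, 155.81675720214844), 4.292327404022217)
```

>>> {"fn": "play_rows", "kwargs": {
  "targets": [0, 0, 0, 0, 0, 0, -1, 0, 0, 0, 0, 0, 0, -1, 0, 0, 0, 0, 0, 0, -1, 0.4, 0, 0, 0, 0, 0, -1, 0.4, 0, 0, 0, 0, 0, -1, 0.5, 0, 0, 0, 0, 0, -1, 0.6, 0, 0, 0, 0, 0, -1, 0.6, 0, 0, 0, 0, 0, -1, 0, 0, 1, 0, 0, 0, -1, 0, 0, 1, 0, 0, 0, -1]
}}

```text
time_s: 14.2
position: [546.9, 332.9, 275.0]
tcp_rot: [3.137, 0.117, -0.009]
ft_force: [0.0, 0.2, 0.4]
opening: 0.005
gripper_force: 0.0
```

>>> {"fn": "play_rows", "kwargs": {
  "targets": [0, 0, 1, 0, 0, 0, -1, 0, 0, 1, 0, 0, 0, -1, 0.3, -0.8, 0, 0, 0, 0, -1, 0.3, -0.8, 0, 0, 0, 0, -1, 0.3, -0.8, 0, 0, 0, 0, -1, 0.3, -0.8, 0, 0, 0, 0, -1, 0.3, -0.8, 0, 0, 0, 0, -1, 0.3, -0.8, 0, 0, 0, 0, -1, 0, 0, 0, 0, 0, 0, -1, 0, 0, 0, 0, 0, 0, -1]
}}

```text
time_s: 15.2
position: [601.2, 189.4, 336.3]
tcp_rot: [-3.139, -0.116, 0.003]
ft_force: [0.3, 0.5, -0.2]
opening: 0.007
gripper_force: 0.0
```

```bash
python3 k.py; python3 -c "
import cv2,glob
im=cv2.imread(sorted(glob.glob('pics/k_side_1[4-9]*'))[-1]); cv2.imwrite('pics/z.png',cv2.resize(im[80:260,140:340],None,fx=3,fy=3))"
```

```text
15.2 [601.19247518 189.39867027 336.31291779] [ 0.32035758  0.54817463 -0.16862824]
top orange 220 [448. 119.  57.]
top blue 192 [556. 285. 124.]
tray ((455.1547546386719, 119.93228149414062), (146.9986572265625, 71.83716583251953), 7.821840286254883)
side orange 186 [459. 103.  53.]
side blue 0 
tray ((455.33154296875, 157.33578491210938), (143.18519592285156, 155.5685272216797), 4.654338836669922)
```

View pics/z.png

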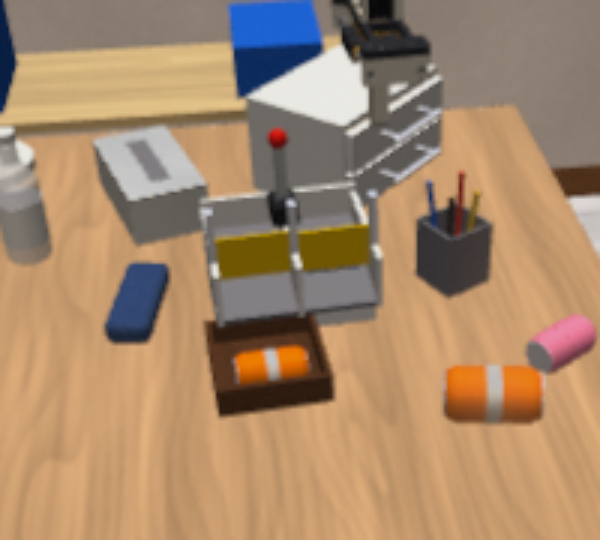

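The picture shows the orange can in the tray at about (272,365), the lever upright at (278,140) and both shutters closed. The can is at rest and the arm is clear.

```bash
python3 -c "
from workcell import *; print(job_done())"
```

```text
the job is handed in; nothing more can be done
None
```

I handed the job in at about 15 s: the orange can lies in the tray under its spout, the lever is back upright, the blue can is still in its lane, and the arm is clear; no verdict was returned.

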